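# Turn the upside-down cell strip and lay it in the tray

### The arm

A 6-joint arm with a two-finger parallel gripper is mounted at the origin on the work surface. World frame = base frame: x ahead of the robot, y to its left, z up, the work surface at z = 0. Lengths are in mm, angles in degrees, forces in N, time in s.
With the tool pointing down it reaches from about 250 to 775 mm from the base axis. Payload 4 kg.
Tool frame: the origin (TCP) lies midway between the tips of the shut fingers; the grasp point (between the pads) lies 19 mm behind it; z points along the fingers, y is the line along which they close (so a half turn about z gives the same grasp; the last joint's range is limited). The gripper opens to 85 mm and grips with 20 to 120 N. Pads are 22 mm wide; open, the fingers measure 114 mm over their backs; the gripper's body (76 mm by 85 mm) begins 54 mm behind the grasp point. The pads swing forward as they close: fully open they stand 13 mm farther back than shut.
Start: joints at [-69.162, 4.996, 78.535, -0, 96.463, -5.907], TCP at [247.517, -491.175, 231.341] pointing down, gripper open.
Joint ranges: [-177.83, 177.83], [-43.37, 116.18], [15.69, 146.23], [-61.86, 241.86], [9.47, 152.12], [-147.06, 147.06]. Speed limits (degrees/s): [159.86, 159.86, 180, 180, 180, 180].

### API

Orientations are given as a 3x3 rotation matrix whose columns are the frame's x, y, z axes.
In Python, from rig import arm gives the robot as it stands.
- The arm moves only by the shell command python3 -m creep 'ROWS' [FORCE]. ROWS is JSON, a list of rows, each an object of numbers: "dx", "dy", "dz": the shift along the world's x, y, z in units of 25 mm (1.0 is 25 mm); "ax", "ay", "az": the turn, a rotation vector about the world's x, y, z in degrees; "jaw": the opening in per cent of the stroke, from 0 (shut) to 100 (fully open). A call has 1 to 10 rows; each row is the pose to reach, as a shift and turn from the pose commanded when the call began; what a row does not reach only later rows make up. A row lasts 1/12 s, in which the tool goes at most 41.7 mm and 7.16 degrees, less where a joint would pass 70% of its speed; a pose out of reach is approached as far as the arm can. A call with a gripper value outside its range is refused whole. The fingers move at their own pace and stop on an object; FORCE is the grip in N (left out, the last holds). Time passes only in rows, so rows that repeat a pose let the fingers close. It gives the time, the measured TCP pose, the force, the opening and the grip force at its end, in the units of the state.
- arm.observe(): the state, without advancing time (a new reading comes with each control period).
- arm.grab_frame(name): name is "scene" or "top"; returns the picture (480x640x3 uint8, blue, green, red); there is no depth.
- arm.camera_params(name): a dict with "fx", "fy", "cx", "cy" (pixels), "R" (3x3) and "t" (3): a world point X has camera coordinates R X + t. Camera axes: x right, y down, z forward; pixel columns grow to the right and rows downward; lengths in mm; the calibration is good to about 2 mm. A picture is of the moment at which its call begins. camera_params takes no time and is no camera call.
- arm.job_done(): hands the job in; it is judged then, once.
Trained networks look in the newest picture that a camera, given by its name, has taken for a name from the list of things; names that differ only in an ending like _2 or _b are one class to them, and where a whole thing is asked for, a point or a joint stands for the part that bears it (a point fixed in the world has none). Each returns a list of dicts, best first, with "conf" (0 to 1); they miss things now and then, are a little off and sometimes report something else, mostly with a low value. They report only what shows in the picture. A call takes as long as a camera call. They do not tell look-alikes from the thing itself.
- arm.masks_of(name, camera): "region" (480x640 bool, what is visible of it) and "location" ([column, row] in pixels, amid what is visible of it).
The state is a dict: "t": time; "joint_positions": joint angles; "joint_velocities": joint speeds; "joint_efforts": joint torques, N m; "tcp_pos": TCP position; "tool_rot": TCP orientation; "contact_force": force on the tool from outside, world axes, zero at the start; "ft_torque": the same for the moment, N m; "opening": finger opening in mm; "grasp_force": force on a finger pad.
Only numpy, scipy, OpenCV 4.12 (cv2) and the standard library are available. Lean on these libraries where they do the work, as an engineer would, in place of code of your own. Each camera call takes 0.05 s, during which the arm holds its last target. There are 200 camera calls.

### The job

Of the three green seed-cell strips on the potting bench, one lies upside down, with its closed cell bottoms and drain holes on top. Turn that one over so that its open cells face up, and leave it lying flat on the floor of the black tray, in the middle and lengthwise (either end may point away). Leave the two strips that are already the right way up where they are.

Things in the scene. Friction and masses are not known exactly. Their poses are not given: they have to be found in the camera images.
- strip_mid (a point): The upside-down strip: three green plastic cells in a row, 150 x 52 x 48 mm (its x, y, z), about 80 g. Point at its centre; z points out of the open mouths, down at the start. Two freely turning side pins (12 mm round heads, 64 mm over their ends) lie 56 mm from the centre towards its -x (the end nearer the robot at the start), half-way up: 24 mm above what it lies on, either way up.
- tray: Flat black carrying tray, fixed, empty, grey rim and ribs, 260 mm long (x) by 180 mm wide (y), walls 4 mm thick and 18 mm high over all. Origin at the centre of its underside, on the bench; its inner floor is 4 mm higher.
- upright_a_mid (a point): Identical strip, already right way up: leave it. Point and axes as above. All strips: pinched by the pin heads they swivel freely and, lifted, hang with the pinless end down (131 mm below the pins; 19 mm of strip above them). Set that end down, carry the pins over and down towards the side the closed bottoms face, and it lies mouths up. The bottoms' end edge is 73 mm from the centre.
- upright_b_mid (a point): Another identical strip, already right way up, to be left alone. Point at its centre, axes as for the first strip.
Not all that is in view belongs to the job. Leave any blue or pink look-alike of the part that bears strip_mid alone.

How it is judged (in metres and radians):
At the end, for the whole second after the job is handed in: The strip that was upside down lies on the tray's floor, open cells up (within 7 deg), its centre within 30 mm along and 25 mm across of the tray's centre, lengthwise within 12 deg (either end first), let go; the other two strips are within 20 mm of where they were (angle between strip_mid's own z axis and vertical below 0.12 rad and x of strip_mid in the frame of tray between -0.03 and 0.03 m and y of strip_mid in the frame of tray between -0.025 and 0.025 m and z of strip_mid in the frame of tray below 0.033 m and angle between the x axis of strip_mid and the x axis of tray, either way round below 0.21 rad and distance of each of upright_a_mid, upright_b_mid from where it was at the start of the episode below 0.02 m); the robot touches nothing.
It fails at once if one of the strips that are already right way up is pushed away (20 mm) or tipped (30 degrees) (distance of any of upright_a_mid, upright_b_mid from where it was at the start of the episode above 0.02 m or angle between any of upright_a_mid, upright_b_mid's own z axis and vertical above 0.52 rad).
It also fails if it takes over 42 s, if anything falls off the work surface, if the arm or the gripper's body presses on something with over 40 N, if the wrist force passes 120 N, or if a joint passes its speed limit or range.

## Working session

There is one attempt and no reset: what is moved stays moved. The work goes in short steps, Python scripts to look and compute and a shell command to move; the robot and the scene stay as the last step left them, time stands still between calls to the robot, and variables do not carry over. Pictures are saved under pics/ and viewed, at most 12 in all, crops included, and the job is handed in when it is done.

```bash
mkdir -p pics; ls; python3 - <<'E'
from rig import arm
import cv2,numpy as np
for c in("scene","top"):
    im=arm.grab_frame(c);cv2.imwrite(f"pics/{c}0.png",im)
    p=arm.camera_params(c);print(c,p["fx"],p["cx"],p["cy"],np.round(p["R"],3).tolist(),np.round(p["t"],1),"pos",np.round(-np.array(p["R"]).T@p["t"]))
    for n in("strip_mid","tray"):
        for d in arm.masks_of(n,c):
            m=d["region"].astype(np.uint8)
            print(n,round(d["conf"],2),np.round(d["location"]),m.sum(),[np.round(x,1) for x in cv2.minAreaRect(cv2.findNonZero(m))] if m.sum() else 0)
s=arm.observe();print(s["t"],np.round(s["tool_rot"],3).tolist(),s["opening"])
E
```

```text
pics
scene 495.3266743589941 316.1448764094822 235.9576600734571 [[-0.786, 0.618, -0.017], [0.402, 0.49, -0.774], [-0.47, -0.615, -0.633]] [ 404.3  -80.8 1320.3] pos [971. 601. 781.]
strip_mid 0.88 [193. 195.] 1312 [array([192.8, 196. ]), array([26.7, 56.8]), np.float64(51.3)]
strip_mid 0.76 [265. 168.] 1077 [array([263.2, 170.2]), array([24.9, 51. ]), np.float64(47.5)]
strip_mid 0.73 [232. 221.] 1599 [array([232.3, 218.2]), array([27.7, 62.4]), np.float64(68.2)]
strip_mid 0.7 [315. 202.] 1464 [array([314.3, 201. ]), array([26.4, 57.8]), np.float64(87.0)]
tray 0.57 [374. 360.] 11974 [array([374.8, 355.8]), array([102. , 137.3]), np.float64(46.0)]
top 600.2927125087887 320.216933581595 236.5681727191897 [[0.007, -1.0, 0.014], [-0.997, -0.008, -0.075], [0.075, -0.014, -0.997]] [-117.2  461.4 1383.4] pos [ 357.  -95. 1416.]
strip_mid 0.68 [380. 292.] 1590 [array([378., 295.]), array([26.6, 66.3]), np.float64(30.3)]
strip_mid 0.67 [475. 193.] 1613 [array([474.9, 196.1]), array([63. , 26.8]), np.float64(65.4)]
strip_mid 0.56 [471. 289.] 1667 [array([469.7, 291. ]), array([66.6, 27.7]), np.float64(63.9)]
tray 0.68 [181. 206.] 8784 [array([182., 205.]), array([112.1,  79.4]), np.float64(86.2)]
0.3 [[0.893, 0.45, -0.0], [0.45, -0.893, 0.001], [0.0, -0.001, -1.0]] 85.1934304859595
```

View pics/top0.png

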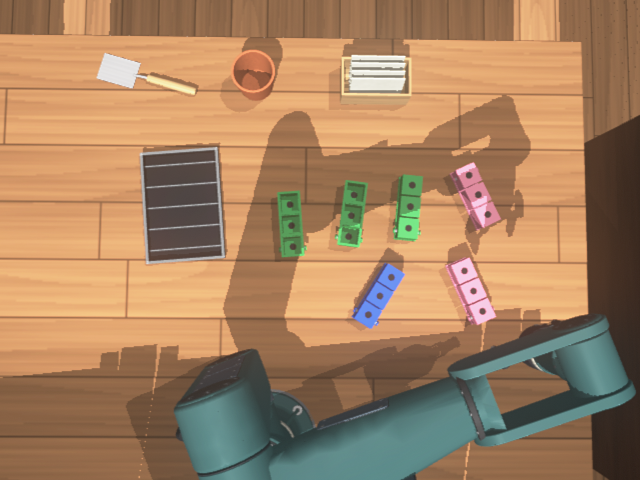

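View pics/scene0.png

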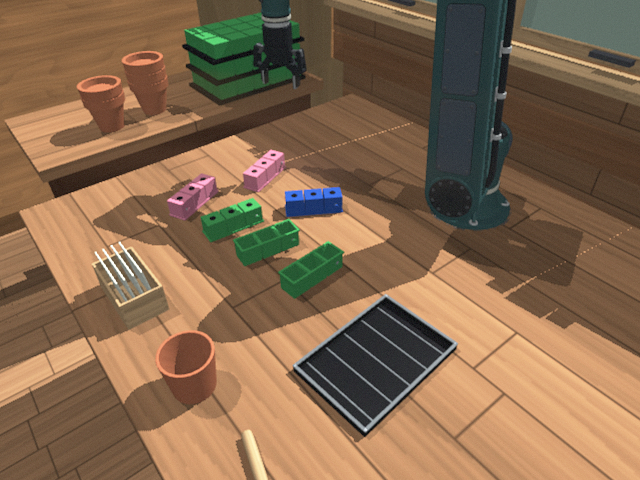

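The top view shows the upside-down green strip at about (409,207), the rightmost green one, with closed cells and drain holes on top. The two upright strips are at (352,214) and (291,224), and the tray is at (182,205). Next I fit box silhouettes to get the poses.

```bash
cat > h.py <<'E'
import cv2,numpy as np
from rig import arm
from scipy.optimize import minimize
def proj(p,X):
    c=np.asarray(X)@np.array(p["R"]).T+p["t"]
    return np.c_[p["fx"]*c[:,0]/c[:,2]+p["cx"],p["fy"]*c[:,1]/c[:,2]+p["cy"]]
def ray(p,uv,z):
    R=np.array(p["R"]);o=-R.T@p["t"];d=R.T@[(uv[0]-p["cx"])/p["fx"],(uv[1]-p["cy"])/p["fy"],1]
    return o+d*(z-o[2])/d[2]
def sil(p,q,dims):
    x,y,a=q;a=np.radians(a);L,W,H=dims
    X=[[x+np.cos(a)*i-np.sin(a)*j,y+np.sin(a)*i+np.cos(a)*j,k] for i in(-L/2,L/2) for j in(-W/2,W/2) for k in(0,H)]
    m=np.zeros((480,640),np.uint8)
    cv2.fillConvexPoly(m,np.round(cv2.convexHull(proj(p,X).astype(np.float32))*16).astype(np.int32),1,shift=4)
    return m>0
def fit(masks,q0,dims):
    f=lambda q:-sum((sil(p,q,dims)&m).sum()/(sil(p,q,dims)|m).sum() for p,m in masks)/len(masks)
    r=minimize(f,q0,method="Nelder-Mead",options=dict(initial_simplex=np.array(q0)+np.array([[0,0,0],[15,0,0],[0,15,0],[0,0,8]])))
    return np.round(r.x,1),round(-r.fun,3)
def green(im):
    h=cv2.cvtColor(im,cv2.COLOR_BGR2HSV);return cv2.inRange(h,(45,90,40),(80,255,255))
def blobs(m,lo=500,hi=4000):
    n,l,s,c=cv2.connectedComponentsWithStats(m);return [(c[i],l==i) for i in range(1,n) if lo<s[i,4]<hi]
E
python3 - <<'E'
from h import *
T,S=arm.camera_params("top"),arm.camera_params("scene")
bt=blobs(green(cv2.imread("pics/top0.png")));bs=blobs(green(cv2.imread("pics/scene0.png")))
print([np.round(c) for c,_ in bs])
for c,m in bt:
    w=ray(T,c,30);u=proj(S,[w])[0]
    k=min(bs,key=lambda b:np.hypot(*(b[0]-u)))
    print(np.round(c),np.round(w),np.round(u-k[0]),"top",fit([(T,m)],[w[0],w[1],0],(150,52,48)),"both",fit([(T,m),(S,k[1])],[w[0],w[1],0],(150,52,48)))
w=ray(T,(182,205),9)
mt,ms=arm.masks_of("tray","top")[0]["region"],arm.masks_of("tray","scene")[0]["region"]
for k in ([(T,mt)],[(S,ms)],[(T,mt),(S,ms)]): print("tray",fit(k,[w[0],w[1],0],(260,180,18)))
E
```

```text
[array([227.,  36.]), array([224.,  66.]), array([243.,  83.]), array([231., 219.]), array([266., 242.]), array([310., 269.])]
[408. 208.] [ 530. -317.   30.] [ 2. -2.] top (array([ 531.8, -318.1,   -5.2]), np.float64(0.793)) both (array([ 530.5, -318.6,   -5.4]), np.float64(0.828))
[352. 213.] [ 517. -188.   30.] [-0. -1.] top (array([ 515.6, -187.1,   -6.3]), np.float64(0.827)) both (array([ 514.4, -187.5,   -6.7]), np.float64(0.86))
[290. 223.] [492. -44.  30.] [ 1. -1.] top (array([491.4, -44.2,   3.5]), np.float64(0.84)) both (array([491. , -46.2,   5.2]), np.float64(0.86))
tray (array([535. , 210.4,   5. ]), np.float64(0.99))
tray (array([531.7, 206.6,   5.1]), np.float64(0.99))
tray (array([533.2, 208.9,   5.1]), np.float64(0.97))
```

```bash
python3 -m creep '[{"dx":9.08,"dy":7.13,"dz":-4,"az":-32,"jaw":100},{"dx":9.08,"dy":7.13,"dz":-4,"az":-32,"jaw":100},{"dx":9.08,"dy":7.13,"dz":-4,"az":-32,"jaw":100},{"dx":9.08,"dy":7.13,"dz":-4,"az":-32,"jaw":100},{"dx":9.08,"dy":7.13,"dz":-4,"az":-32,"jaw":100},{"dx":9.08,"dy":7.13,"dz":-4,"az":-32,"jaw":100},{"dx":9.08,"dy":7.13,"dz":-4,"az":-32,"jaw":100},{"dx":9.08,"dy":7.13,"dz":-4,"az":-32,"jaw":100},{"dx":9.08,"dy":7.13,"dz":-4,"az":-32,"jaw":100},{"dx":9.08,"dy":7.13,"dz":-4,"az":-32,"jaw":100}]'; python3 - <<'E'
from h import *
ims=[]
S=arm.camera_params("scene")
for c in("scene","top"):
    im=arm.grab_frame(c);cv2.imwrite(f"pics/{c}1.png",im)
    p=arm.camera_params(c);a=np.radians(-5.3);e=np.array([np.cos(a),np.sin(a),0]);n=np.array([-e[1],e[0],0])
    C=np.array([530.5,-318,0])
    u,v=np.round(proj(p,[C+[0,0,30]])[0]).astype(int)
    k=im[v-50:v+50,u-66:u+66]; k=cv2.resize(k,None,fx=6,fy=6,interpolation=cv2.INTER_CUBIC)
    X=[C+i*e+j*n+[0,0,z] for i in(-75,75) for j in(-26,26) for z in (0,48)]+[C-56*e+j*n+[0,0,24] for j in(-32,32)]
    for i,q in enumerate(proj(p,X)): cv2.circle(k,tuple(np.round((q-[u-66,v-50])*6+3).astype(int)),4,(0,0,255) if i<8 else (255,0,255),-1)
    cv2.imwrite(f"pics/{c}1c.png",k)
    ims.append(cv2.resize(k,(528,400)))
cv2.imwrite("pics/c1.png",cv2.resize(np.hstack(ims),(800,303)))
E
```

```text
validation failed for argument at $[0]...
```

View pics/scene1c.png

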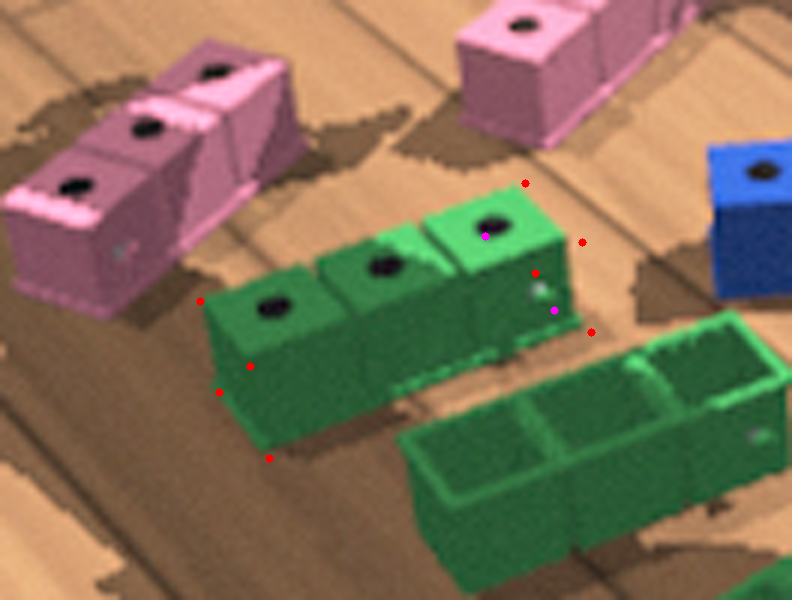

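```bash
python3 -m creep '[{"dx":9.08,"dy":7.13,"dz":-4,"ax":0,"ay":0,"az":-32,"jaw":100},{"dx":9.08,"dy":7.13,"dz":-4,"ax":0,"ay":0,"az":-32,"jaw":100}]'; python3 -m creep --help | head -20; python3 - <<'E'
from h import *
S=arm.camera_params("scene")
u,v=np.round(proj(S,[[530.5,-318,30]])[0])
print(ray(S,(u-66+(540-3)/6,v-50+(288-3)/6),24),"pred",ray(S,(u-66+(555-3)/6,v-50+(310-3)/6),24), arm.observe()["t"])
E
```

```text
t: 0.67
tcp_pos: [305.4, -446.8, 206.5]
tool_rot: [[0.975, 0.221, 0.001], [0.221, -0.975, -0.003], [0.001, 0.003, -1.0]]
contact_force: [0.9, -0.5, 0.3]
opening: 85.2
grasp_force: 0.0
[ 473.68511861 -297.67503464   24.        ] pred [ 477.22957118 -280.57205946   24.        ] 0.6667invalid input: not JSON, or not a number
```

View pics/top1c.png

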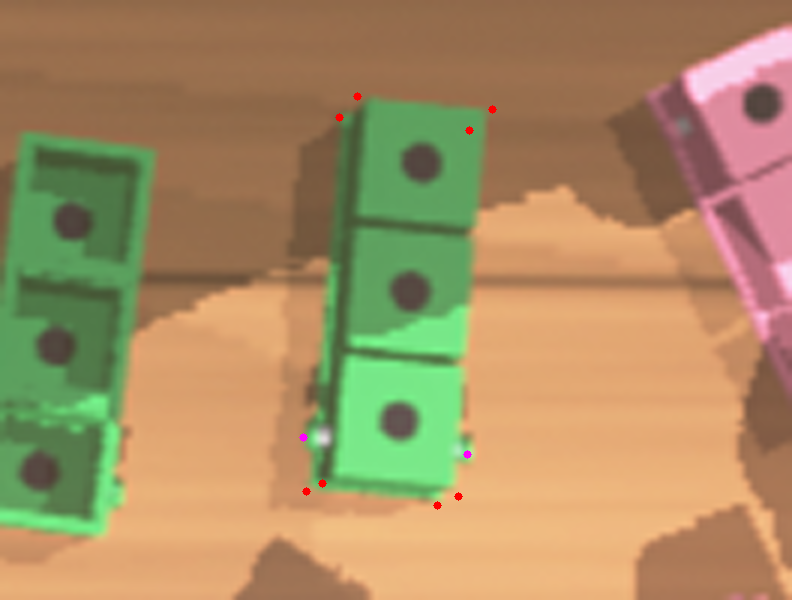

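The fitted model overlays the strip to within about 2 mm, with the pins at about (475.5, -315). Continuing to a point above them.

```bash
python3 -m creep '[{"dx":6.62,"dy":5.08,"dz":-3.7,"ax":0,"ay":0,"az":-17.7,"jaw":100},{"dx":6.62,"dy":5.08,"dz":-3.7,"ax":0,"ay":0,"az":-17.7,"jaw":100},{"dx":6.62,"dy":5.08,"dz":-3.7,"ax":0,"ay":0,"az":-17.7,"jaw":100},{"dx":6.62,"dy":5.08,"dz":-3.7,"ax":0,"ay":0,"az":-17.7,"jaw":100},{"dx":6.62,"dy":5.08,"dz":-3.7,"ax":0,"ay":0,"az":-17.7,"jaw":100},{"dx":6.62,"dy":5.08,"dz":-3.7,"ax":0,"ay":0,"az":-17.7,"jaw":100},{"dx":6.62,"dy":5.08,"dz":-3.7,"ax":0,"ay":0,"az":-17.7,"jaw":100},{"dx":6.62,"dy":5.08,"dz":-3.7,"ax":0,"ay":0,"az":-17.7,"jaw":100}]'; python3 - <<'E'
from h import *
s=arm.observe();print(np.round(s["tcp_pos"],1),np.degrees(np.arctan2(s["tool_rot"][1][0],s["tool_rot"][0][0])))
E
```

```text
t: 1.33
tcp_pos: [471.4, -317.5, 112.2]
tool_rot: [[0.997, -0.073, -0.002], [-0.073, -0.997, 0.001], [-0.002, -0.001, -1.0]]
contact_force: [-0.7, 0.1, 0.6]
opening: 85.3
grasp_force: 0.0
[ 471.4 -317.5  112.2] -4.203538653531205
```

```bash
python3 -m creep '[{"dx":0,"dy":0,"dz":-1.2,"ax":0,"ay":0,"az":0,"jaw":100},{"dx":0,"dy":0,"dz":-2.4,"ax":0,"ay":0,"az":0,"jaw":100},{"dx":0,"dy":0,"dz":-3.4,"ax":0,"ay":0,"az":0,"jaw":100},{"dx":0,"dy":0,"dz":-4.1,"ax":0,"ay":0,"az":0,"jaw":100},{"dx":0,"dy":0,"dz":-4.4,"ax":0,"ay":0,"az":0,"jaw":100},{"dx":0,"dy":0,"dz":-4.4,"ax":0,"ay":0,"az":0,"jaw":100},{"dx":0,"dy":0,"dz":-4.4,"ax":0,"ay":0,"az":0,"jaw":100}]'; python3 - <<'E'
from h import *
S=arm.camera_params("scene");im=arm.grab_frame("scene");t=arm.grab_frame("top")
u,v=np.round(proj(S,[[475,-315,30]])[0]).astype(int);k=cv2.resize(im[v-40:v+40,u-40:u+40],(400,400),interpolation=cv2.INTER_CUBIC)
T=arm.camera_params("top");u,v=np.round(proj(T,[[500,-315,30]])[0]).astype(int);k2=cv2.resize(t[v-40:v+40,u-40:u+40],(400,400),interpolation=cv2.INTER_CUBIC)
cv2.imwrite("pics/g1.png",np.hstack([k,k2]))
E
```

```text
t: 1.92
tcp_pos: [471.2, -320.1, 4.5]
tool_rot: [[0.997, -0.077, 0.001], [-0.077, -0.997, -0.001], [0.001, 0.001, -1.0]]
contact_force: [0.0, 0.8, -0.4]
opening: 85.8
grasp_force: 0.0
```

View pics/g1.png

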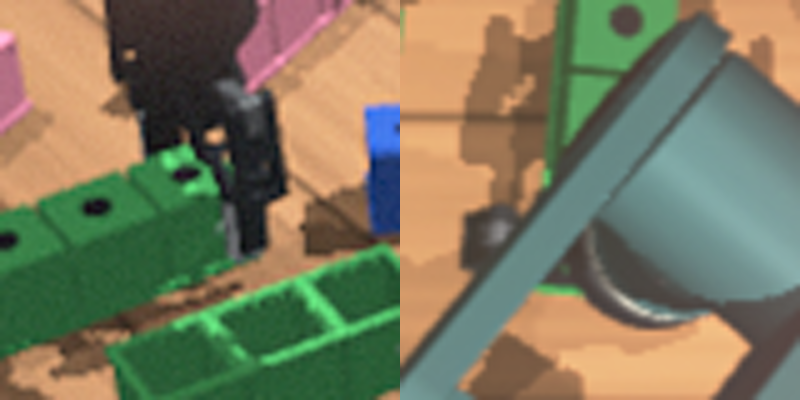

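The fingers straddle the pin end of the strip. The TCP reads about 4 mm short, so I correct that and then close.

```bash
python3 -m creep '[{"dx":0.18,"dy":0.18,"dz":-0.16,"ax":0,"ay":0,"az":-0.8,"jaw":100},{"dx":0.18,"dy":0.18,"dz":-0.16,"ax":0,"ay":0,"az":-0.8,"jaw":100},{"dx":0.18,"dy":0.18,"dz":-0.16,"ax":0,"ay":0,"az":-0.8,"jaw":50},{"dx":0.18,"dy":0.18,"dz":-0.16,"ax":0,"ay":0,"az":-0.8,"jaw":50},{"dx":0.18,"dy":0.18,"dz":-0.16,"ax":0,"ay":0,"az":-0.8,"jaw":50},{"dx":0.18,"dy":0.18,"dz":-0.16,"ax":0,"ay":0,"az":-0.8,"jaw":50},{"dx":0.18,"dy":0.18,"dz":-0.16,"ax":0,"ay":0,"az":-0.8,"jaw":50},{"dx":0.18,"dy":0.18,"dz":-0.16,"ax":0,"ay":0,"az":-0.8,"jaw":50}]' 30
```

```text
t: 2.68
tcp_pos: [476.2, -315.0, 0.7]
tool_rot: [[0.996, -0.09, 0.002], [-0.09, -0.996, -0.002], [0.002, 0.001, -1.0]]
contact_force: [-1.3, -0.1, 5.9]
opening: 62.7
grasp_force: 33.2
```

```bash
python3 -m creep '[{"dx":0,"dy":0,"dz":0.5,"ax":0,"ay":0,"az":0,"jaw":50},{"dx":0,"dy":0,"dz":1.2,"ax":0,"ay":0,"az":0,"jaw":50},{"dx":0,"dy":0,"dz":2,"ax":0,"ay":0,"az":0,"jaw":50},{"dx":0,"dy":0,"dz":2.8,"ax":0,"ay":0,"az":0,"jaw":50},{"dx":0,"dy":0,"dz":3.6,"ax":0,"ay":0,"az":0,"jaw":50},{"dx":0,"dy":0,"dz":4.4,"ax":0,"ay":0,"az":0,"jaw":50},{"dx":0,"dy":0,"dz":5.2,"ax":0,"ay":0,"az":0,"jaw":50},{"dx":0,"dy":0,"dz":6,"ax":0,"ay":0,"az":0,"jaw":50},{"dx":0,"dy":0,"dz":6.7,"ax":0,"ay":0,"az":0,"jaw":50},{"dx":0,"dy":0,"dz":7.2,"ax":0,"ay":0,"az":0,"jaw":50}]' 40;python3 -m creep '[{"dx":0,"dy":0,"dz":0,"ax":0,"ay":0,"az":0,"jaw":50},{"dx":0,"dy":0,"dz":0,"ax":0,"ay":0,"az":0,"jaw":50},{"dx":0,"dy":0,"dz":0,"ax":0,"ay":0,"az":0,"jaw":50},{"dx":0,"dy":0,"dz":0,"ax":0,"ay":0,"az":0,"jaw":50},{"dx":0,"dy":0,"dz":0,"ax":0,"ay":0,"az":0,"jaw":50},{"dx":0,"dy":0,"dz":0,"ax":0,"ay":0,"az":0,"jaw":50}]' ; python3 - <<'E'
from h import *
S=arm.camera_params("scene");im=arm.grab_frame("scene")
cv2.imwrite("pics/s2.png",im[60:300,120:440])
E
```

```text
t: 3.52
tcp_pos: [475.8, -314.5, 181.6]
tool_rot: [[0.996, -0.09, 0.002], [-0.09, -0.996, -0.002], [0.002, 0.001, -1.0]]
contact_force: [0.0, -0.2, -0.9]
opening: 62.2
grasp_force: 44.0
t: 4.02
tcp_pos: [475.2, -313.9, 178.0]
tool_rot: [[0.996, -0.09, -0.002], [-0.09, -0.996, 0.001], [-0.002, -0.001, -1.0]]
contact_force: [0.6, -1.0, -1.3]
opening: 62.6
grasp_force: 44.0
```

View pics/s2.png

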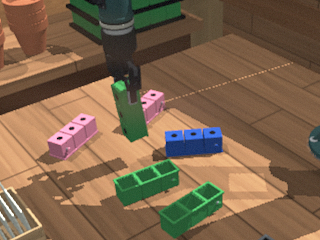

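The strip hangs with its pinless end down. Carrying it to the tray.

```bash
python3 -m creep '[{"dx":0,"dy":0.5,"dz":0.3,"ax":0,"ay":0,"az":0.5,"jaw":50},{"dx":-0.1,"dy":1.5,"dz":0.5,"ax":0,"ay":0,"az":1,"jaw":50},{"dx":-0.2,"dy":2.7,"dz":0.6,"ax":0,"ay":0,"az":1.5,"jaw":50},{"dx":-0.3,"dy":3.9,"dz":0.6,"ax":0,"ay":0,"az":2,"jaw":50},{"dx":-0.4,"dy":5.1,"dz":0.6,"ax":0,"ay":0,"az":2.5,"jaw":50},{"dx":-0.5,"dy":6.3,"dz":0.6,"ax":0,"ay":0,"az":3,"jaw":50},{"dx":-0.6,"dy":7.5,"dz":0.6,"ax":0,"ay":0,"az":3.5,"jaw":50},{"dx":-0.7,"dy":8.7,"dz":0.6,"ax":0,"ay":0,"az":4,"jaw":50},{"dx":-0.8,"dy":9.9,"dz":0.6,"ax":0,"ay":0,"az":4.5,"jaw":50},{"dx":-0.9,"dy":11.1,"dz":0.6,"ax":0,"ay":0,"az":5.2,"jaw":50}]'
python3 -m creep '[{"dx":-0.1,"dy":1.2,"dz":0,"ax":0,"ay":0,"az":0.6,"jaw":50},{"dx":-0.2,"dy":2.4,"dz":0,"ax":0,"ay":0,"az":1.2,"jaw":50},{"dx":-0.3,"dy":3.6,"dz":0,"ax":0,"ay":0,"az":1.8,"jaw":50},{"dx":-0.4,"dy":4.8,"dz":0,"ax":0,"ay":0,"az":2.4,"jaw":50},{"dx":-0.5,"dy":6,"dz":0,"ax":0,"ay":0,"az":3,"jaw":50},{"dx":-0.55,"dy":7.2,"dz":0,"ax":0,"ay":0,"az":4,"jaw":50},{"dx":-0.6,"dy":8.3,"dz":0,"ax":0,"ay":0,"az":4.6,"jaw":50},{"dx":-0.65,"dy":9.1,"dz":0,"ax":0,"ay":0,"az":5.1,"jaw":50},{"dx":-0.65,"dy":9.45,"dz":0,"ax":0,"ay":0,"az":5.1,"jaw":50},{"dx":-0.65,"dy":9.45,"dz":0,"ax":0,"ay":0,"az":5.1,"jaw":50}]'
```

```text
t: 4.9
tcp_pos: [452.5, -34.6, 195.1]
tool_rot: [[1.0, 0.002, 0.001], [0.002, -1.0, 0.0], [0.001, -0.0, -1.0]]
contact_force: [0.6, -0.1, -0.7]
opening: 62.4
grasp_force: 44.1
t: 5.73
tcp_pos: [436.2, 201.3, 194.7]
tool_rot: [[0.996, 0.093, 0.0], [0.093, -0.996, 0.0], [0.0, -0.0, -1.0]]
contact_force: [0.0, -0.7, -0.4]
opening: 62.4
grasp_force: 44.1
```

```bash
python3 -m creep '[{"dx":0,"dy":0,"dz":-0.8,"ax":0,"ay":0,"az":0,"jaw":50},{"dx":0,"dy":0,"dz":-1.6,"ax":0,"ay":0,"az":0,"jaw":50},{"dx":0,"dy":0,"dz":-2.4,"ax":0,"ay":0,"az":0,"jaw":50},{"dx":0,"dy":0,"dz":-2.9,"ax":0,"ay":0,"az":0,"jaw":50},{"dx":0,"dy":0,"dz":-3.2,"ax":0,"ay":0,"az":0,"jaw":50},{"dx":0,"dy":0,"dz":-3.2,"ax":0,"ay":0,"az":0,"jaw":50},{"dx":0,"dy":0,"dz":-3.2,"ax":0,"ay":0,"az":0,"jaw":50},{"dx":0,"dy":0,"dz":-3.2,"ax":0,"ay":0,"az":0,"jaw":50}]'
python3 - <<'E'
from h import *
im=arm.grab_frame("scene")
cv2.imwrite("pics/s3.png",cv2.resize(im[200:440,270:590],(640,480),interpolation=cv2.INTER_CUBIC))
E
```

```text
t: 6.4
tcp_pos: [442.2, 198.5, 120.2]
tool_rot: [[0.996, 0.088, 0.014], [0.088, -0.996, 0.001], [0.015, 0.0, -1.0]]
contact_force: [4.6, -0.8, 12.2]
opening: 62.4
grasp_force: 48.1
```

View pics/s3.png

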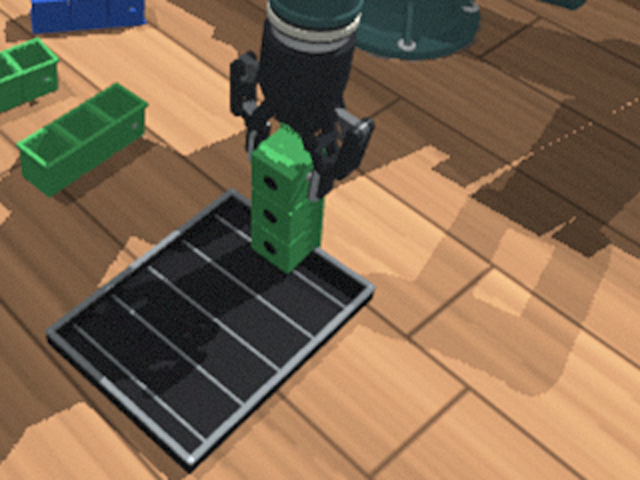

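The bottoms face away, which is correct. The contact 10 mm too high suggests the near mouth edge caught the tray rim, so I lift, shift forward about 22 mm and lower again.

```bash
python3 -m creep '[{"dx":0,"dy":0,"dz":0.7,"ax":0,"ay":0,"az":0,"jaw":50},{"dx":0,"dy":0,"dz":1.4,"ax":0,"ay":0,"az":0,"jaw":50},{"dx":0.4,"dy":0.04,"dz":1.4,"ax":0,"ay":0,"az":0,"jaw":50},{"dx":0.9,"dy":0.08,"dz":1.4,"ax":0,"ay":0,"az":0,"jaw":50},{"dx":0.9,"dy":0.08,"dz":1.4,"ax":0,"ay":0,"az":0,"jaw":50},{"dx":0.9,"dy":0.08,"dz":1.4,"ax":0,"ay":0,"az":0,"jaw":50},{"dx":0.9,"dy":0.08,"dz":1,"ax":0,"ay":0,"az":0,"jaw":50},{"dx":0.9,"dy":0.08,"dz":0.5,"ax":0,"ay":0,"az":0,"jaw":50},{"dx":0.9,"dy":0.08,"dz":0,"ax":0,"ay":0,"az":0,"jaw":50},{"dx":0.9,"dy":0.08,"dz":0,"ax":0,"ay":0,"az":0,"jaw":50}]'
python3 -m creep '[{"dx":0,"dy":0,"dz":-0.1,"ax":0,"ay":0,"az":0,"jaw":50},{"dx":0,"dy":0,"dz":-0.1,"ax":0,"ay":0,"az":0,"jaw":50},{"dx":0,"dy":0,"dz":-0.1,"ax":0,"ay":0,"az":0,"jaw":50}]'
python3 - <<'E'
from h import *
im=arm.grab_frame("scene")
cv2.imwrite("pics/s4.png",cv2.resize(im[200:440,270:590],(640,480),interpolation=cv2.INTER_CUBIC))
E
```

```text
t: 7.28
tcp_pos: [457.9, 201.0, 112.1]
tool_rot: [[0.996, 0.089, -0.003], [0.089, -0.996, -0.001], [-0.004, 0.001, -1.0]]
contact_force: [-0.3, 0.1, -0.3]
opening: 62.4
grasp_force: 47.4
t: 7.53
tcp_pos: [459.2, 201.3, 111.6]
tool_rot: [[0.996, 0.089, -0.0], [0.089, -0.996, -0.0], [-0.0, 0.0, -1.0]]
contact_force: [-0.9, -0.5, 1.0]
opening: 62.3
grasp_force: 47.5
```

View pics/s4.png

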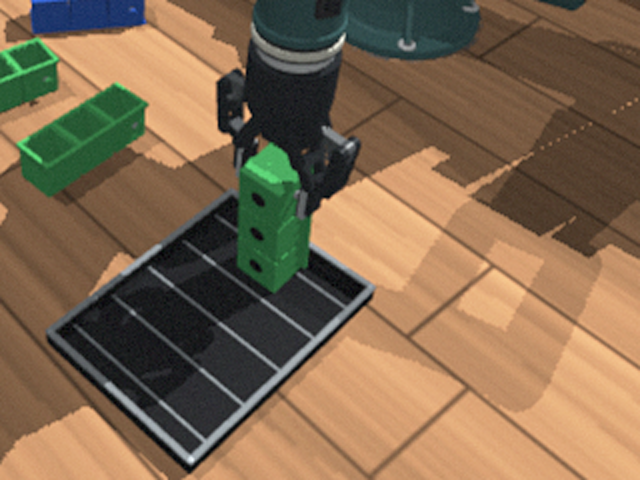

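```bash
python3 -m creep '[{"dx":0,"dy":0,"dz":-0.1,"ax":0,"ay":0,"az":0,"jaw":50},{"dx":0,"dy":0,"dz":-0.2,"ax":0,"ay":0,"az":0,"jaw":50},{"dx":0,"dy":0,"dz":-0.2,"ax":0,"ay":0,"az":0,"jaw":50}]'
python3 -m creep '[{"dx":0,"dy":0,"dz":-0.1,"ax":0,"ay":0,"az":0,"jaw":50},{"dx":0,"dy":0,"dz":-0.1,"ax":0,"ay":0,"az":0,"jaw":50},{"dx":0,"dy":0,"dz":-0.1,"ax":0,"ay":0,"az":0,"jaw":50}]'
```

```text
t: 7.83
tcp_pos: [462.5, 201.7, 111.5]
tool_rot: [[0.996, 0.089, 0.009], [0.089, -0.996, 0.001], [0.009, -0.0, -1.0]]
contact_force: [-1.1, -2.0, 15.2]
opening: 62.3
grasp_force: 48.3
t: 8.08
tcp_pos: [464.1, 201.9, 111.5]
tool_rot: [[0.996, 0.089, 0.014], [0.089, -0.996, 0.002], [0.014, -0.001, -1.0]]
contact_force: [-1.1, -2.9, 21.9]
opening: 62.2
grasp_force: 48.6
```

Contact at TCP z of about 111.5, which matches the pin height. Easing the pressure and carrying the pins forward.

```bash
python3 -m creep '[{"dx":0,"dy":0,"dz":0.15,"ax":0,"ay":0,"az":0,"jaw":50},{"dx":0.3,"dy":0.03,"dz":0.15,"ax":0,"ay":0,"az":0,"jaw":50},{"dx":0.6,"dy":0.05,"dz":0.15,"ax":0,"ay":0,"az":0,"jaw":50},{"dx":0.9,"dy":0.08,"dz":0.15,"ax":0,"ay":0,"az":0,"jaw":50},{"dx":1.2,"dy":0.11,"dz":0.15,"ax":0,"ay":0,"az":0,"jaw":50},{"dx":1.6,"dy":0.14,"dz":0.15,"ax":0,"ay":0,"az":0,"jaw":50},{"dx":2,"dy":0.18,"dz":0.1,"ax":0,"ay":0,"az":0,"jaw":50},{"dx":2,"dy":0.18,"dz":0.1,"ax":0,"ay":0,"az":0,"jaw":50}]'
python3 - <<'E'
from h import *
im=arm.grab_frame("scene")
cv2.imwrite("pics/s5.png",cv2.resize(im[200:440,270:590],(640,480),interpolation=cv2.INTER_CUBIC))
E
```

```text
t: 8.75
tcp_pos: [510.8, 206.1, 105.7]
tool_rot: [[0.996, 0.089, 0.0], [0.089, -0.996, 0.0], [0.0, -0.0, -1.0]]
contact_force: [1.0, 1.1, 3.4]
opening: 62.0
grasp_force: 47.6
```

View pics/s5.png

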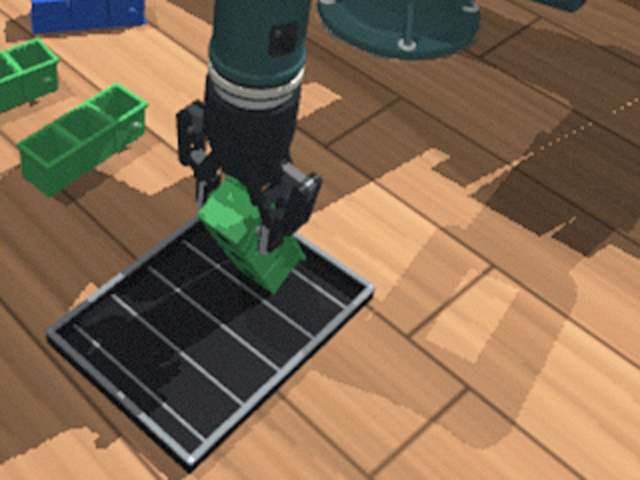

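The strip is pivoting the right way. Following the arc down.

```bash
python3 -m creep '[{"dx":0.5,"dy":0.04,"dz":-0.2,"ax":0,"ay":0,"az":0,"jaw":50},{"dx":1.0,"dy":0.09,"dz":-0.46,"ax":0,"ay":0,"az":0,"jaw":50},{"dx":1.68,"dy":0.15,"dz":-1,"ax":0,"ay":0,"az":0,"jaw":50},{"dx":2.24,"dy":0.2,"dz":-1.64,"ax":0,"ay":0,"az":0,"jaw":50},{"dx":2.72,"dy":0.24,"dz":-2.38,"ax":0,"ay":0,"az":0,"jaw":50},{"dx":2.9,"dy":0.26,"dz":-2.8,"ax":0,"ay":0,"az":0,"jaw":50},{"dx":3.02,"dy":0.27,"dz":-3.2,"ax":0,"ay":0,"az":0,"jaw":50},{"dx":3.1,"dy":0.28,"dz":-3.6,"ax":0,"ay":0,"az":0,"jaw":50},{"dx":3.16,"dy":0.28,"dz":-4,"ax":0,"ay":0,"az":0,"jaw":50},{"dx":3.16,"dy":0.28,"dz":-4,"ax":0,"ay":0,"az":0,"jaw":50}]'
python3 - <<'E'
from h import *
im=arm.grab_frame("scene")
cv2.imwrite("pics/s6.png",cv2.resize(im[200:440,270:590],(640,480),interpolation=cv2.INTER_CUBIC))
E
```

```text
t: 9.63
tcp_pos: [588.2, 213.1, 6.0]
tool_rot: [[0.996, 0.09, -0.0], [0.09, -0.996, 0.0], [-0.0, -0.0, -1.0]]
contact_force: [0.9, -0.3, -0.3]
opening: 62.3
grasp_force: 47.4
```

View pics/s6.png

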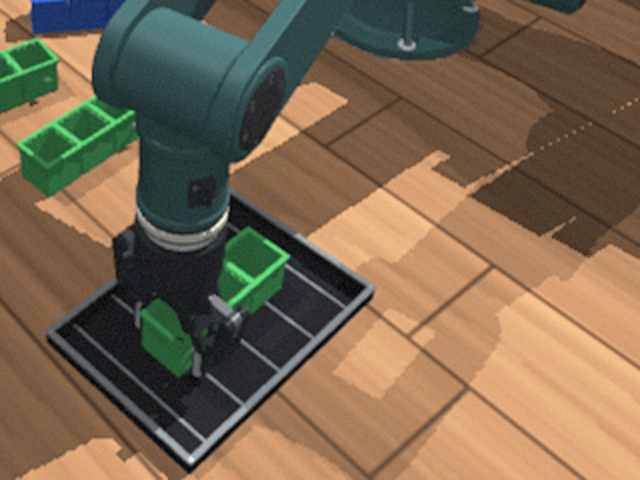

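It lies mouths up in the tray. Releasing, lifting straight up and backing off.

```bash
python3 -m creep '[{"dx":0,"dy":0,"dz":-0.04,"ax":0,"ay":0,"az":0,"jaw":50},{"dx":0,"dy":0,"dz":-0.04,"ax":0,"ay":0,"az":0,"jaw":100},{"dx":0,"dy":0,"dz":-0.04,"ax":0,"ay":0,"az":0,"jaw":100},{"dx":0,"dy":0,"dz":-0.04,"ax":0,"ay":0,"az":0,"jaw":100},{"dx":0,"dy":0,"dz":-0.04,"ax":0,"ay":0,"az":0,"jaw":100},{"dx":0,"dy":0,"dz":-0.04,"ax":0,"ay":0,"az":0,"jaw":100}]'
python3 -m creep '[{"dx":0,"dy":0,"dz":0.5,"ax":0,"ay":0,"az":0,"jaw":100},{"dx":0,"dy":0,"dz":1.5,"ax":0,"ay":0,"az":0,"jaw":100},{"dx":0,"dy":0,"dz":2.5,"ax":0,"ay":0,"az":0,"jaw":100},{"dx":0,"dy":0,"dz":4,"ax":0,"ay":0,"az":0,"jaw":100},{"dx":0,"dy":0,"dz":5.5,"ax":0,"ay":0,"az":0,"jaw":100},{"dx":-1.5,"dy":0,"dz":7,"ax":0,"ay":0,"az":0,"jaw":100},{"dx":-3,"dy":0,"dz":8,"ax":0,"ay":0,"az":0,"jaw":100},{"dx":-4.5,"dy":0,"dz":8,"ax":0,"ay":0,"az":0,"jaw":100},{"dx":-6,"dy":0,"dz":8,"ax":0,"ay":0,"az":0,"jaw":100},{"dx":-7.5,"dy":0,"dz":8,"ax":0,"ay":0,"az":0,"jaw":100}]'
python3 -m creep '[{"dx":-1.5,"dy":0,"dz":0,"ax":0,"ay":0,"az":0,"jaw":100},{"dx":-3,"dy":0,"dz":0,"ax":0,"ay":0,"az":0,"jaw":100},{"dx":-3,"dy":0,"dz":0,"ax":0,"ay":0,"az":0,"jaw":100},{"dx":-3,"dy":0,"dz":0,"ax":0,"ay":0,"az":0,"jaw":100}]'
python3 - <<'E'
from h import *
T,S=arm.camera_params("top"),arm.camera_params("scene")
t,s=arm.grab_frame("top"),arm.grab_frame("scene")
cv2.imwrite("pics/end.png",np.hstack([t[120:320,100:500],s[180:380,200:600]]))
for c,m in blobs(green(t)): print("top",np.round(c),np.round(ray(T,c,30)),fit([(T,m)],[*ray(T,c,30)[:2],0],(150,52,48)))
for c,m in blobs(green(s)): 
    if c[1]>150: print("sc",np.round(c),fit([(S,m)],[*ray(S,c,24)[:2],0],(150,52,48)))
E
```

```text
t: 10.18
tcp_pos: [588.4, 213.0, 6.0]
tool_rot: [[0.996, 0.089, 0.0], [0.089, -0.996, -0.0], [0.0, 0.0, -1.0]]
contact_force: [-0.1, 0.1, -0.6]
opening: 85.4
grasp_force: 0.0
t: 11.02
tcp_pos: [399.8, 213.0, 208.3]
tool_rot: [[0.996, 0.089, 0.004], [0.089, -0.996, 0.002], [0.004, -0.001, -1.0]]
contact_force: [-1.0, 0.2, 0.8]
opening: 85.3
grasp_force: 0.0
t: 11.35
tcp_pos: [324.7, 213.1, 207.2]
tool_rot: [[0.996, 0.091, 0.003], [0.091, -0.996, 0.001], [0.003, -0.001, -1.0]]
contact_force: [0.4, 0.2, -0.3]
opening: 85.3
grasp_force: 0.0
top [179. 204.] [535. 213.  30.] (array([533.8, 211.4,   5.9]), np.float64(0.84))
top [352. 213.] [ 516. -188.   30.] (array([ 517.9, -187.3,   -6.7]), np.float64(0.838))
top [290. 223.] [492. -44.  30.] (array([490.7, -45.3,   5.3]), np.float64(0.859))
sc [266. 242.] (array([ 511.4, -192.8,   -5.1]), np.float64(0.913))
sc [311. 269.] (array([486.6, -50.5,   7.6]), np.float64(0.92))
sc [376. 350.] (array([529.1, 202.5,   5.7]), np.float64(0.955))
```

View pics/end.png

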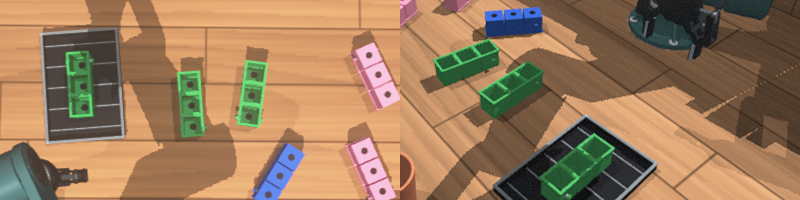

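The strip lies mouths up in the middle of the tray, within about 5 mm and 1° of the tray fit. The other two strips haven't moved.

```bash
python3 -c "
from rig import arm
print(arm.job_done())"
```

```text
the job is handed in; nothing more can be done
None
```

The upside-down strip is turned over and lies open cells up, lengthwise in the middle of the tray, let go; the other two strips did not move, and the job is handed in (no verdict was returned).

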